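Index the sample carousel and load a nut

TASK

Push the sample carousel round by its drive posts until its spring pin drops into the hidden index hole near the red mark and locks the platter; the mark is only approximate, so go slowly and feel for it, and never force it (stay under 25 N). Then set the loose brass nut upright in the empty yellow nest of the locked carousel and let go. Leave the tools and other things on the table where they lie.

Things in the scene. Friction and masses are not known exactly. Their poses are not given: they have to be found in the camera images.
- carousel: fixed round grey base of the carousel, 224 mm diameter, 26 mm high; origin on the platter's axis at table height; its -x axis points at the red mark. On it turns an aluminium platter, 206 mm diameter, top 40 mm above the table, with four nests, four posts, a black hub (32 mm wide, top 54 mm above the table) and the index pin. Raised cables hang behind on the right: nearer posts give more room
- mark (a point): red index mark, a small block on the outside of the base, 121 mm from the axis. It shows only roughly where the index hole is: the hole, hidden under the platter, lies within 20 degrees of the mark on either side
- platter (a joint): angle of the platter in rad, growing counterclockwise seen from above; 0 when the pin and the yellow nest stand exactly at the red mark; starts between 0.75 and 1.95, so the short way to the mark is clockwise (decreasing); stops at -0.75 and 2.3. It turns freely with light friction (about 1 N at a post) until the pin drops, after which it is locked hard with about 1 mm of play each way at the pin. Locked, it reads between -0.37 and 0.37
- index_pin (a joint): how far the spring index pin has dropped, in m: about 0 while it rides on the hidden ring, 0.008 when it has dropped into the index hole and locks the platter. The spring (about 2 N) drops it by itself as it passes slowly over the hole
- pin_top (a point): centre of the top of the index pin's black knob (18 mm diameter), on the platter 88 mm from the axis, radially outside the yellow nest; 64 mm above the table while it rides (red stem showing), 56 mm when dropped
- nest (a point): centre of the floor of the empty yellow nest on the platter, 52 mm from the axis on the line to the pin; the floor is the platter's top, 40 mm above the table; a round rim of 34 mm inner and 44 mm outer diameter stands 5 mm above the floor. Turns with the platter. The other three nests are blue and hold brass nuts that are fixed in them. Gripping with the fingers apart across the radius (tangentially) keeps them clear of the pin knob, 36 mm outward, and the hub
- post_0 (a point): centre of the top of upright steel drive post 0 (black cap, 13 mm diameter, stands 40 mm above the platter, 86 mm from the platter's axis), 45 deg counterclockwise seen from above from the yellow nest. The four posts are for pushing the platter round; they are rigidly fixed to it
- post_1 (a point): centre of the top of upright steel drive post 1 (black cap, 13 mm diameter, stands 40 mm above the platter, 86 mm from the platter's axis), 135 deg counterclockwise seen from above from the yellow nest. The four posts are for pushing the platter round; they are rigidly fixed to it
- post_2 (a point): centre of the top of upright steel drive post 2 (black cap, 13 mm diameter, stands 40 mm above the platter, 86 mm from the platter's axis), 135 deg clockwise seen from above from the yellow nest. The four posts are for pushing the platter round; they are rigidly fixed to it
- post_3 (a point): centre of the top of upright steel drive post 3 (black cap, 13 mm diameter, stands 40 mm above the platter, 86 mm from the platter's axis), 45 deg clockwise seen from above from the yellow nest. The four posts are for pushing the platter round; they are rigidly fixed to it
- nut_center (a point): centre, 11.5 mm above the underside, of the loose brass compression nut standing upright on the table left of the carousel: hexagon 24 mm across flats (flats face its x axis) and 27 mm across corners, solid for grasping up to 17 mm above its underside, 23 mm high in all with the narrower neck upward, about 30 g; its z axis points up
- screwdriver_mid (a point): middle of a flat screwdriver with a blue handle, 182 mm long, lying loose on the table in front of the carousel; a bystander
- tape_roll: blue roll of insulating tape, 64 mm diameter, 18 mm high, lying loose to the left beyond the carousel, near the vice; a bystander; origin under its centre
- side_cutters: cutting pliers with red handles, 133 mm long, lying loose at the left edge; a bystander; origin under the centre
- eraser: blue and white eraser 45x21x13 mm, lying loose in front on the right; a bystander; origin under the centre

How it is judged (in metres and radians):
On the way:
1. the platter is turned until the pin has dropped into the index hole, while the nut still stands where it was (value of joint index_pin above 0.006 m and distance of nut_center from where it was at the start of the episode below 0.02 m), for 0.3 s.
At the end, for the whole second after the job is handed in: The pin is dropped more than 6 mm into the index hole, locking the platter; the nut rests upright (within 0.12 rad, neck up) on the floor of the yellow nest, centre within 6 mm of the nest's, at rest (value of joint index_pin above 0.006 m and horizontal distance between nut_center and nest below 0.006 m and z of nut_center in the frame of carousel between 0.048 and 0.055 m and angle between nut_center's own z axis and vertical below 0.12 rad and linear speed of nut below 0.01 m/s); the robot touches nothing.
It fails at once if the robot presses on the carousel with more than 25 N (contact force between any of the fingers, the arm and carousel above 25 N).
It fails at once if a bystander (screwdriver, tape, side cutters, eraser) is moved more than 30 mm (distance of any of screwdriver_mid, tape_roll, side_cutters, eraser from where it was at the start of the episode above 0.03 m).
It also fails if it takes over 61 s, if anything falls off the work surface, if the arm or the gripper's body presses on something with over 40 N, if the wrist force passes 120 N, or if a joint passes its speed limit or range.

ROBOT

A 6-joint arm with a two-finger parallel gripper is mounted at the origin on a cart in front of the work surface, level with it; the furniture and walls round the work are solid. World frame = base frame: x ahead of the robot, y to its left, z up, the work surface at z = 0. Lengths are in mm, angles in rad, forces in N, time in s.
With the tool pointing down it reaches from about 350 to 925 mm from the base axis. Payload 6.4 kg.
Tool frame: the origin (TCP) lies midway between the tips of the shut fingers; the grasp point (between the pads) lies 19 mm behind it; z points along the fingers, y is the line along which they close (so a half turn about z gives the same grasp; the last joint's range is limited). The gripper opens to 85 mm and grips with 20 to 120 N. Pads are 22 mm wide; open, the fingers measure 114 mm over their backs; the gripper's body (76 mm by 85 mm) begins 54 mm behind the grasp point. The pads swing forward as they close: fully open they stand 13 mm farther back than shut.
Start: joints at [-1.501, 0.245, 1.558, -0, 1.339, -0.174], TCP at [156.909, -630.788, 231.29] pointing down, gripper open.
Joint ranges: [-3.13, 3.13], [-1.02, 2.26], [0.13, 2.54], [-0.95, 4.09], [0.21, 2.88], [-2.74, 2.74]. Speed limits (rad/s): [2.57, 2.57, 3.14, 3.14, 3.14, 3.14].

INTERFACE

Orientations are given as a unit quaternion [w, x, y, z].
In Python, from cell import env, eyes gives the robot as it stands.
- The arm moves only by the tool jog_arm, never from a script. Its argument "moves" is a list of rows, each an object with "turn": the turn, a rotation vector about the tool's x, y, z in rad, a list of three; "delta_pos": the shift along the tool's x, y, z in cm, a list of three; "hand": the gripper's target within -1 to 1 (fully open at 1, half-way at 0, shut at -1). In form: [{"turn": [ax, ay, az], "delta_pos": [x, y, z], "hand": hand}, ...]. A call has 1 to 10 rows; each row shifts and turns the commanded pose from where the row before left it, along the tool's axes as they then stand; what a row does not reach is not made up. A row lasts 1/10 s, in which the tool goes at most 50 mm and 8.59 degrees, less where a joint would pass 70% of its speed; a pose out of reach is approached as far as the arm can. A call is refused whole if a number of a shift passes 5 or a number of a turn 0.15, either way. A call with a gripper value outside its range is refused whole. The fingers move at their own pace and stop on an object; "force" is the grip in N (left out, the last holds). Time passes only in rows, so rows that do not move let the fingers close. It gives the time, the measured TCP pose, the force, the opening and the grip force at its end, in the units of the state.
- env.get_state(): the state, without advancing time (a new reading comes with each control period).
- eyes.get_image(name): name is "scene" or "top" or "wrist"; returns a dict with "color" (400x640x3 uint8, red, green, blue), "z_map" (400x640 float32, mm along the optical axis (not along the pixel's ray), 0 where there is no reading), "intrinsics" (3x3 intrinsics, pixels), "rvec" (rotation vector, rad) and "tvec" (3), from world to camera coordinates, as OpenCV has them; the wrist camera has in their place "mount" (4x4, takes a point from camera to tool coordinates, whose origin is the TCP and whose axes are the flange's). Camera axes: x right, y down, z forward; pixel columns grow to the right and rows downward; lengths in mm; the calibration is good to about 2 mm. A picture is of the moment at which its call begins: read the wrist's pose just before it.
- env.finish_job(): hands the job in; it is judged then, once.
The state is a dict: "time_s": time; "joint_pos": joint angles; "joint_velocities": joint speeds; "joint_efforts": joint torques, N m; "tool_pos": TCP position; "tcp_rot": TCP orientation; "contact_force": force on the tool from outside, world axes, zero at the start; "ft_torque": the same for the moment, N m; "width": finger opening in mm; "finger_force": force on a finger pad.
Only numpy, scipy, OpenCV 4.12 (cv2) and the standard library are available. Lean on these libraries where they do the work, as an engineer would, in place of code of your own. Each camera call takes 0.05 s, during which the arm holds its last target. There are 200 camera calls.

## Working session

There is one attempt and no reset: what is moved stays moved. The work goes in short steps, Python scripts to look and compute and a tool call to move; the robot and the scene stay as the last step left them, time stands still between calls to the robot, and variables do not carry over. Pictures are saved under pics/ and viewed, at most 10 in all, crops included, and the job is handed in when it is done.

Besides the shell and the picture viewer there is one more tool, called after "Call:" as name(argument=value, ...), one argument or row to a line, values as JSON. jog_arm: Moves the arm, as the interface text tells. Its arguments: {"type":"object","properties":{"moves":{"type":"array"},"force":{"type":"number"}},"required":["moves"]}

```bash
ls; mkdir -p pics
cat > h.py <<'E'
from cell import env, eyes
import numpy as np, cv2
from scipy.spatial.transform import Rotation as R
def tcp(s):
    q=s["tcp_rot"]; return R.from_quat([q[1],q[2],q[3],q[0]]), np.array(s["tool_pos"])
def cloud(name):
    s=env.get_state(); d=eyes.get_image(name); K=np.array(d["intrinsics"]); z=d["z_map"]
    v,u=np.mgrid[:400,:640]; P=np.stack([(u-K[0,2])/K[0,0]*z,(v-K[1,2])/K[1,1]*z,z],-1)
    if "mount" in d:
        M=np.array(d["mount"]); P=P@M[:3,:3].T+M[:3,3]; r,p=tcp(s); P=P@r.as_matrix().T+p
    else:
        Rm=cv2.Rodrigues(np.array(d["rvec"],float))[0]; P=(P-np.array(d["tvec"]).ravel())@Rm
    P[z==0]=np.nan
    return d["color"],P
def save(c,n): cv2.imwrite("pics/"+n,c[:,:,::-1])
E
python3 - <<'E'
from h import *
s=env.get_state(); print(s)
c,P=cloud("top"); save(c,"top.png"); np.savez("top.npz",c=c,P=P)
c,P=cloud("scene"); save(c,"scene.png"); np.savez("scene.npz",c=c,P=P)
E
```

```text
pics
{'time_s': 0.0, 'joint_pos': array([-1.50111621e+00,  2.45799565e-01,  1.55901541e+00,  1.07073040e-05,
        1.33871394e+00, -1.74120441e-01]), 'joint_velocities': array([ 1.62269070e-03,  4.29782248e-04, -5.21650080e-05, -6.44113090e-04,
       -3.42417094e-04, -3.71302109e-04]), 'joint_efforts': array([-1.39895437e-03, -4.29516649e+01, -3.26127863e+01, -1.90509022e-04,
        5.38710330e-03,  8.76433518e-06]), 'tool_pos': array([ 156.86098296, -630.21146395,  230.18885796]), 'tcp_rot': array([-9.66537841e-04,  9.92579042e-01,  1.21597320e-01,  5.57347243e-05]), 'contact_force': array([ 0.67173497, -0.70719478,  0.46712402]), 'ft_torque': array([-0.04247231,  0.00211719, -0.02724244]), 'finger_force': 0.0, 'width': 85.4117370364031}
```

View pics/top.png

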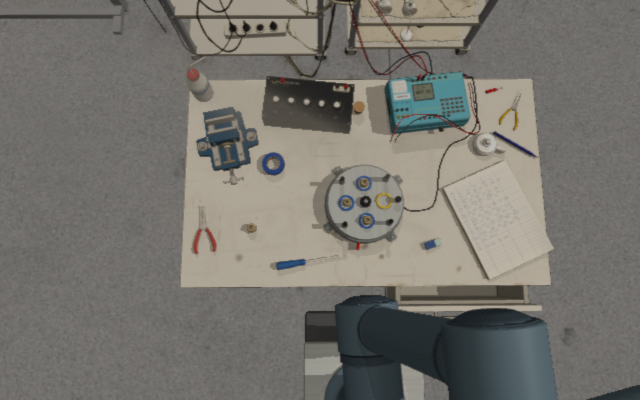

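View pics/scene.png

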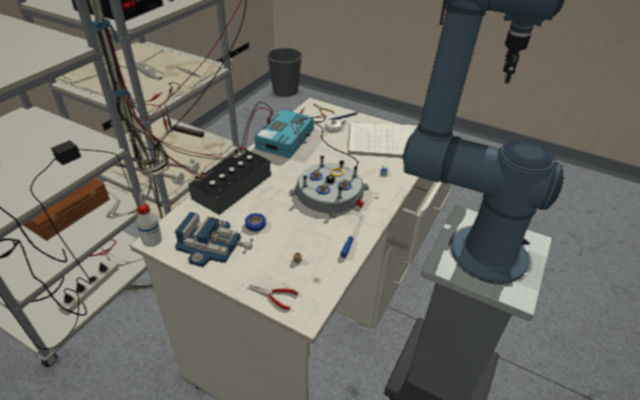

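Run:
```python
from h import *
d=np.load("top.npz"); c,P=d["c"],d["P"]
def pr(n,u,v): print(n,P[v,u].round(1))
for n,u,v in [("hub",365,201),("nest",384,200),("nut",251,228),("mark",358,246),("p",345,223),("table",300,220)]: pr(n,u,v)
cr=c[150:260,230:440]; cv2.imwrite("pics/crop.png",cv2.resize(cr[:,:,::-1],None,fx=3.8,fy=3.8,interpolation=cv2.INTER_CUBIC))
# posts: z 70-85
for lo,hi in [(66,95),(59,66),(47,58)]:
    m=((P[...,2]>lo)&(P[...,2]<hi)).astype(np.uint8); m[:160]=0;m[250:]=0;m[:,:315]=0;m[:,415:]=0
    n,l,st,_=cv2.connectedComponentsWithStats(m)
    for i in range(1,n): print(lo,st[i,4],np.nanmean(P[l==i],0).round(1))
# base fit
m=(P[...,2]>18)&(P[...,2]<45); m[:155]=0;m[250:]=0;m[:,:310]=0;m[:,420:]=0
q=P[m][:,:2]; print("base",q.min(0),q.max(0), cv2.minEnclosingCircle(q.astype(np.float32)))
m=(P[...,2]>8)&(P[...,2]<40); m[:220]=0;m[236:]=0;m[:,:240]=0;m[:,262:]=0
print("nut",P[m].mean(0),P[m].min(0),P[m].max(0),m.sum())
R_=c.astype(int); m=(R_[...,0]>150)&(R_[...,1]<70)&(R_[...,2]<70); m[:235]=0;m[252:]=0;m[:,:340]=0;m[:,380:]=0
print("mark",P[m].mean(0),m.sum())
```

```text
hub [525.3  -8.   57.4]
nest [530.7 -62.4  39.6]
nut [459.8 308.5  -2.7]
mark [405.9  10.3  23.4]
p [463.   48.5  82. ]
table [ 4.813e+02  1.705e+02 -3.000e-01]
66 20 [588.8 -66.8  78.1]
66 22 [583.4  53.8  78. ]
66 1 [536.8 -96.1  67.8]
66 2 [527.3 -90.4  67.6]
66 1 [523.4 -95.9  66.1]
66 21 [467.9 -73.   79.7]
66 19 [462.9  48.   79.5]
59 17 [577.8  -8.6  61.4]
59 2 [585.9 -64.5  63.6]
59 2 [580.8  57.9  64.6]
59 28 [530.7 -98.4  63.1]
59 4 [523.7  36.2  60.3]
59 1 [527.4 -10.4  61.2]
59 2 [518.3  45.1  59.9]
59 1 [522.   -7.6  60.9]
59 7 [479.2  -8.4  61.8]
59 5 [473.  -19.3  61.2]
59 2 [469.   -6.3  62.1]
59 3 [467.4 -68.9  61.2]
59 1 [467.7 -11.7  60.9]
59 1 [459.8  52.8  63.4]
59 1 [456.8  47.7  65.5]
47 1 [596.6  -7.9  48.1]
47 1 [591.    8.8  48.6]
47 8 [581.3   1.   54. ]
47 1 [589.2  -6.9  56.1]
47 1 [588.1 -24.2  48.1]
47 6 [586.1 -65.4  51.9]
47 4 [579.6  54.7  53.8]
47 1 [585.5  11.6  48. ]
47 1 [584.7  -7.3  51.1]
47 1 [581.1 -12.3  54.9]
47 16 [572.6  -9.6  53.1]
47 1 [582.2 -23.9  49.4]
47 3 [570.4  11.1  48.8]
47 1 [571.5 -26.7  47.1]
47 2 [558.9  -3.   47.8]
47 1 [5
[... 361 characters left out ...]
.9  48.5]
47 1 [ 4.912e+02 -2.000e-01  4.700e+01]
47 1 [491.1 -16.5  47.3]
47 1 [491.1 -22.   47.2]
47 3 [482.    4.6  48. ]
47 30 [473.2 -11.1  53.8]
47 1 [485.2 -26.9  49.9]
47 3 [476.4 -23.3  55.5]
47 1 [473.5  -6.8  57.8]
47 1 [474.6 -29.6  47.6]
47 1 [466.2 -31.9  49.3]
47 4 [463.  -72.1  51.5]
47 3 [459.1 -21.1  48.2]
47 2 [458.2  50.9  52.5]
47 1 [458.3  44.1  51.6]
47 1 [455.7 -10.3  47.2]
base [ 397.7362404  -117.90030047] [634.23668383  99.91353606] ((515.76806640625, -8.599968910217285), 119.7181167602539)
nut [458.86856473 303.93914636  18.84968865] [446.93527712 292.77143281   8.48375272] [472.34582935 316.79114501  27.35162216] 58
mark [407.00461793   9.1522086   23.47283907] 5
```

View pics/crop.png

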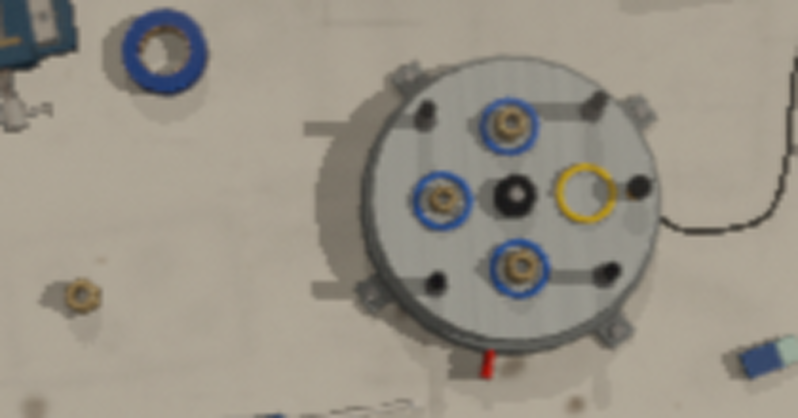

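```bash
cat > plan.py <<'E'
from h import *
import json
def plan(target,yaw,n,hand,frm=None):
    """rows from present pose to target with tool x at world yaw (rad turn given explicitly)"""
    r,p=tcp(env.get_state()); t=(np.array(target)-p)/n
    out=[]
    for i in range(n):
        d=r.inv().apply(t)/10; out.append({"turn":[0,0,round(yaw/n,3)],"delta_pos":d.round(2).tolist(),"hand":hand})
        r=r*R.from_rotvec([0,0,yaw/n])
    print(json.dumps(out))
E
python3 -c "
from plan import *
plan([488,-89,225],-2.45,20,-1)"
```

```text
[{"turn": [0, 0, -0.123], "delta_pos": [2.26, -2.23, 0.03], "hand": -1}, {"turn": [0, 0, -0.123], "delta_pos": [2.52, -1.93, 0.03], "hand": -1}, {"turn": [0, 0, -0.123], "delta_pos": [2.73, -1.61, 0.03], "hand": -1}, {"turn": [0, 0, -0.123], "delta_pos": [2.91, -1.27, 0.03], "hand": -1}, {"turn": [0, 0, -0.123], "delta_pos": [3.04, -0.9, 0.03], "hand": -1}, {"turn": [0, 0, -0.123], "delta_pos": [3.13, -0.52, 0.03], "hand": -1}, {"turn": [0, 0, -0.123], "delta_pos": [3.17, -0.14, 0.03], "hand": -1}, {"turn": [0, 0, -0.123], "delta_pos": [3.16, 0.25, 0.03], "hand": -1}, {"turn": [0, 0, -0.123], "delta_pos": [3.11, 0.64, 0.03], "hand": -1}, {"turn": [0, 0, -0.123], "delta_pos": [3.01, 1.01, 0.03], "hand": -1}, {"turn": [0, 0, -0.123], "delta_pos": [2.86, 1.37, 0.03], "hand": -1}, {"turn": [0, 0, -0.123], "delta_pos": [2.67, 1.71, 0.03], "hand": -1}, {"turn": [0, 0, -0.123], "delta_pos": [2.44, 2.02, 0.03], "hand": -1}, {"turn": [0, 0, -0.123], "delta_pos": [2.18, 2.31, 0.03], "hand": -1}, {"turn": [0, 0, -0.123], "delta_pos": [1.88, 2.56, 0.03], "hand": -1}, {"turn": [0, 0, -0.123], "delta_pos": [1.55, 2.77, 0.03], "hand": -1}, {"turn": [0, 0, -0.123], "delta_pos": [1.2, 2.94, 0.03], "hand": -1}, {"turn": [0, 0, -0.123], "delta_pos": [0.83, 3.06, 0.03], "hand": -1}, {"turn": [0, 0, -0.123], "delta_pos": [0.45, 3.14, 0.03], "hand": -1}, {"turn": [0, 0, -0.123], "delta_pos": [0.07, 3.17, 0.03], "hand": -1}]
```

Call:
jog_arm(
  moves=[
    {"turn": [0,0,-0.123],"delta_pos": [2.26,-2.23,0],"hand": -1},
    {"turn": [0,0,-0.123],"delta_pos": [2.52,-1.93,0],"hand": -1},
    {"turn": [0,0,-0.123],"delta_pos": [2.73,-1.61,0],"hand": -1},
    {"turn": [0,0,-0.123],"delta_pos": [2.91,-1.27,0],"hand": -1},
    {"turn": [0,0,-0.123],"delta_pos": [3.04,-0.9,0],"hand": -1},
    {"turn": [0,0,-0.123],"delta_pos": [3.13,-0.52,0],"hand": -1},
    {"turn": [0,0,-0.123],"delta_pos": [3.17,-0.14,0],"hand": -1},
    {"turn": [0,0,-0.123],"delta_pos": [3.16,0.25,0],"hand": -1},
    {"turn": [0,0,-0.123],"delta_pos": [3.11,0.64,0],"hand": -1},
    {"turn": [0,0,-0.123],"delta_pos": [3.01,1.01,0],"hand": -1},
  ],
)

```text
time_s: 1.1
tool_pos: [322.2, -358.3, 230.9]
tcp_rot: [-0.0, 0.739, 0.674, 0.0]
contact_force: [-0.8, -0.3, 1.0]
width: -0.1
finger_force: 0.0
```

```bash
python3 -c "
from plan import *
s=env.get_state();r,p=tcp(s);print(p,s['joint_pos'],r.as_matrix()[:,0])
x=r.as_matrix()[:,0];y=np.arctan2(x[1],x[0]);print(y)
plan([488,-89,180],-(np.radians(154.5)-y),10,-1)"
```

```text
[ 322.21733811 -358.30896063  230.87111636] [-1.07425708e+00 -1.59750227e-01  1.97684321e+00  4.87264013e-05
  1.32519988e+00 -9.82118330e-01] [9.20203350e-02 9.95756942e-01 6.08590529e-04]
1.478645609862913
[{"turn": [0, 0, -0.122], "delta_pos": [2.83, 1.4, 0.51], "hand": -1}, {"turn": [0, 0, -0.122], "delta_pos": [2.64, 1.74, 0.51], "hand": -1}, {"turn": [0, 0, -0.122], "delta_pos": [2.41, 2.05, 0.51], "hand": -1}, {"turn": [0, 0, -0.122], "delta_pos": [2.15, 2.32, 0.51], "hand": -1}, {"turn": [0, 0, -0.122], "delta_pos": [1.85, 2.57, 0.51], "hand": -1}, {"turn": [0, 0, -0.122], "delta_pos": [1.52, 2.77, 0.51], "hand": -1}, {"turn": [0, 0, -0.122], "delta_pos": [1.17, 2.94, 0.51], "hand": -1}, {"turn": [0, 0, -0.122], "delta_pos": [0.81, 3.06, 0.51], "hand": -1}, {"turn": [0, 0, -0.122], "delta_pos": [0.43, 3.13, 0.51], "hand": -1}, {"turn": [0, 0, -0.122], "delta_pos": [0.05, 3.16, 0.51], "hand": -1}]
```

Call:
jog_arm(
  moves=[
    {"turn": [0,0,-0.122],"delta_pos": [2.83,1.4,0.5],"hand": -1},
    {"turn": [0,0,-0.122],"delta_pos": [2.64,1.74,0.5],"hand": -1},
    {"turn": [0,0,-0.122],"delta_pos": [2.41,2.05,0.5],"hand": -1},
    {"turn": [0,0,-0.122],"delta_pos": [2.15,2.32,0.5],"hand": -1},
    {"turn": [0,0,-0.122],"delta_pos": [1.85,2.57,0.5],"hand": -1},
    {"turn": [0,0,-0.122],"delta_pos": [1.52,2.77,0.5],"hand": -1},
    {"turn": [0,0,-0.122],"delta_pos": [1.17,2.94,0.5],"hand": -1},
    {"turn": [0,0,-0.122],"delta_pos": [0.81,3.06,0.5],"hand": -1},
    {"turn": [0,0,-0.122],"delta_pos": [0.43,3.13,0.5],"hand": -1},
    {"turn": [0,0,-0.122],"delta_pos": [0.05,3.16,0.5],"hand": -1},
  ],
)

```text
time_s: 2.1
tool_pos: [489.0, -89.8, 180.7]
tcp_rot: [-0.0, 0.22, 0.976, 0.0]
contact_force: [-0.8, -0.7, 0.2]
width: 0.1
finger_force: 0.0
```

```bash
python3 -c "
from plan import *
s=env.get_state();r,p=tcp(s);print(p,s['joint_pos'][5])
x=r.as_matrix()[:,0];print(np.degrees(np.arctan2(x[1],x[0])))
c,P=cloud('wrist'); save(c,'w1.png')
m=(P[...,2]>72)&(P[...,2]<88)
n,l,st,_=cv2.connectedComponentsWithStats(m.astype(np.uint8))
for i in range(1,n):
  if st[i,4]>30: print(st[i],np.nanmedian(P[l==i],0).round(1))
plan([488,-89,65],0,3,-1)"
```

```text
[489.02974178 -89.78662321 180.74073419] -1.5381098464214202
154.63562641462556
[454  94  20  18 265] [465.5  47.   79.3]
[318 166  16  17 191] [471.3 -72.8  79.3]
[500 222  19  15 215] [586.   53.   79.2]
[378 277  15  14 161] [590.8 -66.7  79.2]
[597 363  33  26 561] [790.8 106.4  84.1]
[556 373  31  26 457] [785.   66.4  84. ]
[{"turn": [0, 0, 0.0], "delta_pos": [0.02, -0.11, 3.83], "hand": -1}, {"turn": [0, 0, 0.0], "delta_pos": [0.02, -0.11, 3.83], "hand": -1}, {"turn": [0, 0, 0.0], "delta_pos": [0.02, -0.11, 3.83], "hand": -1}]
```

View pics/w1.png

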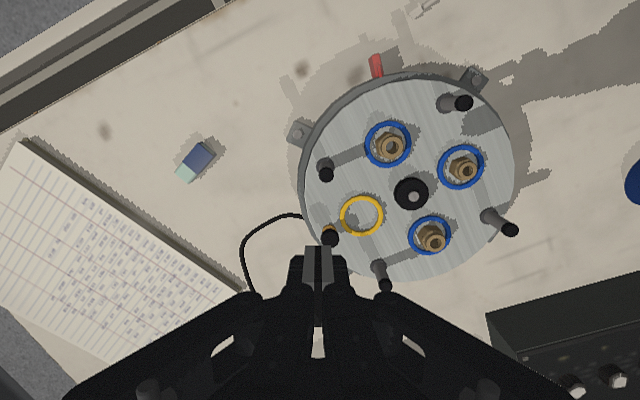

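Call:
jog_arm(
  moves=[
    {"turn": [0,0,0],"delta_pos": [0,-0.1,4],"hand": -1},
    {"turn": [0,0,0],"delta_pos": [0,0,4],"hand": -1},
    {"turn": [0,0,0],"delta_pos": [0,0,3.7],"hand": -1},
    {"turn": [0,0,0],"delta_pos": [0,0,0],"hand": -1},
  ],
)

```text
time_s: 2.55
tool_pos: [483.7, -90.1, 59.0]
tcp_rot: [-0.006, 0.222, 0.975, 0.001]
contact_force: [0.3, 1.1, -0.3]
width: -0.0
finger_force: 0.0
```

Call:
jog_arm(
  moves=[
    {"turn": [0,0,0],"delta_pos": [0,0,0],"hand": -1},
    {"turn": [0,0,0],"delta_pos": [0,0,0],"hand": -1},
    {"turn": [0,0,0.02],"delta_pos": [0.18,0,0],"hand": -1},
    {"turn": [0,0,0.02],"delta_pos": [0.18,0,0],"hand": -1},
    {"turn": [0,0,0.02],"delta_pos": [0.18,0,0],"hand": -1},
  ],
)

```text
time_s: 3.05
tool_pos: [483.9, -89.8, 65.3]
tcp_rot: [0.001, 0.252, 0.968, -0.0]
contact_force: [-1.5, 0.6, -0.3]
width: 0.2
finger_force: 0.0
```

```bash
cat > st.py <<'E'
from h import *
s=env.get_state();r,p=tcp(s);x=r.as_matrix()[:,0]
d=p[:2]-[527.5,-9.7]
print(s['time_s'],p.round(1),'F',s['contact_force'].round(1),'yaw',np.degrees(np.arctan2(x[1],x[0])).round(1),'r',np.hypot(*d).round(1),'ang',(np.degrees(np.arctan2(d[1],d[0]))%360).round(1),'j6',s['joint_pos'][5].round(2),'tilt',r.as_matrix()[:,2].round(3))
E
python3 st.py
```

```text
3.05 [483.9 -89.8  65.3] F [-1.5  0.6 -0.3] yaw 150.8 r 91.2 ang 241.4 j6 -1.48 tilt [ 0.002 -0.001 -1.   ]
```

Call:
jog_arm(
  moves=[
    {"turn": [0,0,0.02],"delta_pos": [0.18,0,0],"hand": -1},
    {"turn": [0,0,0.04],"delta_pos": [0.36,0,0],"hand": -1},
    {"turn": [0,0,0.05],"delta_pos": [0.45,0,0],"hand": -1},
    {"turn": [0,0,0.05],"delta_pos": [0.45,0,0],"hand": -1},
    {"turn": [0,0,0.05],"delta_pos": [0.45,0,0],"hand": -1},
    {"turn": [0,0,0.05],"delta_pos": [0.45,0,0],"hand": -1},
    {"turn": [0,0,0.05],"delta_pos": [0.45,0,0],"hand": -1},
    {"turn": [0,0,0.05],"delta_pos": [0.45,0,0],"hand": -1},
    {"turn": [0,0,0.05],"delta_pos": [0.45,0,0],"hand": -1},
    {"turn": [0,0,0.05],"delta_pos": [0.45,0,0],"hand": -1},
  ],
)

```text
time_s: 4.05
tool_pos: [453.5, -63.2, 65.0]
tcp_rot: [0.002, 0.467, 0.884, 0.0]
contact_force: [3.6, -1.5, -0.2]
width: 0.5
finger_force: 1.4
```

```bash
python3 st.py
```

```text
4.05 [453.5 -63.2  65. ] F [ 3.6 -1.5 -0.2] yaw 124.4 r 91.3 ang 215.9 j6 -0.99 tilt [ 0.003 -0.002 -1.   ]
```

Call:
jog_arm(
  moves=[
    {"turn": [0,0,0.05],"delta_pos": [0.45,0,0],"hand": -1},
    {"turn": [0,0,0.05],"delta_pos": [0.45,0,0],"hand": -1},
    {"turn": [0,0,0.05],"delta_pos": [0.45,0,0],"hand": -1},
    {"turn": [0,0,0.05],"delta_pos": [0.45,0,0],"hand": -1},
    {"turn": [0,0,0.05],"delta_pos": [0.45,0,0],"hand": -1},
    {"turn": [0,0,0.05],"delta_pos": [0.45,0,0],"hand": -1},
    {"turn": [0,0,0.05],"delta_pos": [0.45,0,0],"hand": -1},
    {"turn": [0,0,0.05],"delta_pos": [0.45,0,0],"hand": -1},
    {"turn": [0,0,0.05],"delta_pos": [0.45,0,0],"hand": -1},
    {"turn": [0,0,0.05],"delta_pos": [0.45,0,0],"hand": -1},
  ],
)

```text
time_s: 5.05
tool_pos: [436.9, -21.9, 65.0]
tcp_rot: [0.002, 0.671, 0.742, 0.0]
contact_force: [2.2, -2.4, 0.8]
width: -0.0
finger_force: 1.5
```

Call:
jog_arm(
  moves=[
    {"turn": [0,0,0.05],"delta_pos": [0.45,0,0],"hand": -1},
    {"turn": [0,0,0.05],"delta_pos": [0.45,0,0],"hand": -1},
    {"turn": [0,0,0.05],"delta_pos": [0.45,0,0],"hand": -1},
    {"turn": [0,0,0.04],"delta_pos": [0.36,0,0],"hand": -1},
    {"turn": [0,0,0.03],"delta_pos": [0.27,0,0],"hand": -1},
    {"turn": [0,0,0],"delta_pos": [0,0,0],"hand": -1},
  ],
)

```text
time_s: 5.65
tool_pos: [435.9, -1.4, 64.6]
tcp_rot: [0.0, 0.747, 0.664, 0.0]
contact_force: [0.3, -0.0, -0.9]
width: 0.1
finger_force: 0.0
```

```bash
python3 st.py
python3 - <<'E'
from h import *
c,P=cloud("wrist"); save(c,"w2.png")
m=(P[...,2]>72)&(P[...,2]<88)
n,l,st,_=cv2.connectedComponentsWithStats(m.astype(np.uint8))
for i in range(1,n):
  if st[i,4]>30:
    q=np.nanmedian(P[l==i],0); print(st[i,4],q.round(1),np.degrees(np.arctan2(q[1]+9.7,q[0]-527.5)))
E
```

```text
5.65 [435.9  -1.4  64.6] F [ 0.3 -0.  -0.9] yaw 83.3 r 92.0 ang 174.9 j6 -0.15 tilt [ 0.001 -0.    -1.   ]
1204 [552.4  73.3  79.3] 73.30806081606107
1516 [444.2  10.5  79.5] 166.39542655442384
```

View pics/w2.png

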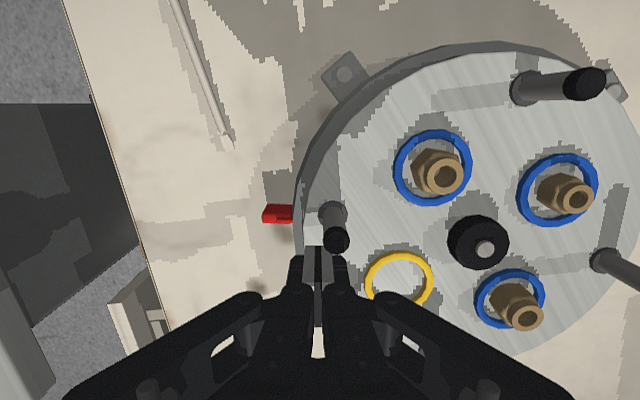

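Call:
jog_arm(
  moves=[
    {"turn": [0,0,0.03],"delta_pos": [0.27,0,0],"hand": -1},
    {"turn": [0,0,0.04],"delta_pos": [0.36,0,0],"hand": -1},
    {"turn": [0,0,0.04],"delta_pos": [0.36,0,0],"hand": -1},
    {"turn": [0,0,0.04],"delta_pos": [0.36,0,0],"hand": -1},
    {"turn": [0,0,0.03],"delta_pos": [0.27,0,0],"hand": -1},
    {"turn": [0,0,0.02],"delta_pos": [0.18,0,0],"hand": -1},
    {"turn": [0,0,0.01],"delta_pos": [0.1,0,0],"hand": -1},
    {"turn": [0,0,0.01],"delta_pos": [0.1,0,0],"hand": -1},
  ],
)

```text
time_s: 6.5
tool_pos: [439.6, 17.9, 64.2]
tcp_rot: [-0.0, 0.816, 0.578, -0.0]
contact_force: [-2.3, -2.4, 1.1]
width: 0.2
finger_force: 1.3
```

Call:
jog_arm(
  moves=[
    {"turn": [0,0,0.011],"delta_pos": [0.1,0,0],"hand": -1},
    {"turn": [0,0,0.011],"delta_pos": [0.1,0,0],"hand": -1},
    {"turn": [0,0,0.011],"delta_pos": [0.1,0,0],"hand": -1},
  ],
)

```text
time_s: 6.8
tool_pos: [440.7, 20.9, 64.2]
tcp_rot: [-0.0, 0.825, 0.565, -0.0]
contact_force: [-1.8, -0.9, 2.1]
width: -0.0
finger_force: 1.4
```

```bash
python3 st.py
```

```text
6.8 [440.7  20.9  64.2] F [-1.8 -0.9  2.1] yaw 68.8 r 92.0 ang 160.6 j6 0.16 tilt [-0.001  0.    -1.   ]
```

Call:
jog_arm(
  moves=[
    {"turn": [0,0,0.011],"delta_pos": [0.1,0,0],"hand": -1},
    {"turn": [0,0,0.011],"delta_pos": [0.1,0,0],"hand": -1},
    {"turn": [0,0,0.011],"delta_pos": [0.1,0,0],"hand": -1},
  ],
)

```text
time_s: 7.1
tool_pos: [441.9, 23.7, 64.1]
tcp_rot: [-0.0, 0.835, 0.551, -0.0]
contact_force: [-3.8, -0.9, 1.3]
width: -0.0
finger_force: 1.4
```

Call:
jog_arm(
  moves=[
    {"turn": [0,0,0.011],"delta_pos": [0.1,0,0],"hand": -1},
    {"turn": [0,0,0.011],"delta_pos": [0.1,0,0],"hand": -1},
    {"turn": [0,0,0.011],"delta_pos": [0.1,0,0],"hand": -1},
  ],
)

```text
time_s: 7.4
tool_pos: [443.1, 26.4, 64.2]
tcp_rot: [-0.0, 0.844, 0.537, -0.0]
contact_force: [-3.3, -0.8, 1.1]
width: 0.1
finger_force: 1.5
```

Call:
jog_arm(
  moves=[
    {"turn": [0,0,0.011],"delta_pos": [0.1,0,0],"hand": -1},
    {"turn": [0,0,0.011],"delta_pos": [0.1,0,0],"hand": -1},
    {"turn": [0,0,0.011],"delta_pos": [0.1,0,0],"hand": -1},
  ],
)

```text
time_s: 7.7
tool_pos: [444.4, 29.1, 64.2]
tcp_rot: [-0.0, 0.852, 0.523, -0.0]
contact_force: [-4.1, -0.3, 0.0]
width: 0.1
finger_force: 1.4
```

Call:
jog_arm(
  moves=[
    {"turn": [0,0,0.011],"delta_pos": [0.1,0,0],"hand": -1},
    {"turn": [0,0,0.011],"delta_pos": [0.1,0,0],"hand": -1},
    {"turn": [0,0,0.011],"delta_pos": [0.1,0,0],"hand": -1},
  ],
)

```text
time_s: 8.0
tool_pos: [445.9, 31.7, 64.2]
tcp_rot: [-0.0, 0.861, 0.509, -0.0]
contact_force: [-3.3, 0.1, -0.7]
width: -0.1
finger_force: 1.3
```

Call:
jog_arm(
  moves=[
    {"turn": [0,0,0.011],"delta_pos": [0.1,0,0],"hand": -1},
    {"turn": [0,0,0.011],"delta_pos": [0.1,0,0],"hand": -1},
    {"turn": [0,0,0.011],"delta_pos": [0.1,0,0],"hand": -1},
  ],
)

```text
time_s: 8.3
tool_pos: [447.4, 34.3, 64.2]
tcp_rot: [-0.0, 0.869, 0.495, -0.0]
contact_force: [-3.0, -0.7, -0.4]
width: -0.0
finger_force: 1.3
```

Call:
jog_arm(
  moves=[
    {"turn": [0,0,0.011],"delta_pos": [0.1,0,0],"hand": -1},
    {"turn": [0,0,0.011],"delta_pos": [0.1,0,0],"hand": -1},
    {"turn": [0,0,0.011],"delta_pos": [0.1,0,0],"hand": -1},
  ],
)

```text
time_s: 8.6
tool_pos: [449.0, 36.9, 64.3]
tcp_rot: [0.0, 0.877, 0.48, 0.0]
contact_force: [-3.8, -1.2, -1.4]
width: 0.2
finger_force: 1.2
```

Call:
jog_arm(
  moves=[
    {"turn": [0,0,0.011],"delta_pos": [0.1,0,0],"hand": -1},
    {"turn": [0,0,0.011],"delta_pos": [0.1,0,0],"hand": -1},
    {"turn": [0,0,0.011],"delta_pos": [0.1,0,0],"hand": -1},
  ],
)

```text
time_s: 8.9
tool_pos: [450.9, 39.4, 64.4]
tcp_rot: [0.0, 0.885, 0.466, 0.0]
contact_force: [-2.0, 0.2, -0.7]
width: 0.0
finger_force: 0.9
```

Call:
jog_arm(
  moves=[
    {"turn": [0,0,0.011],"delta_pos": [0.1,0,0],"hand": -1},
    {"turn": [0,0,0.011],"delta_pos": [0.1,0,0],"hand": -1},
    {"turn": [0,0,0.011],"delta_pos": [0.1,0,0],"hand": -1},
  ],
)

```text
time_s: 9.2
tool_pos: [453.5, 41.8, 64.9]
tcp_rot: [0.001, 0.893, 0.451, 0.001]
contact_force: [0.7, 0.5, 0.1]
width: -0.2
finger_force: 0.0
```

Call:
jog_arm(
  moves=[
    {"turn": [0,0,0.011],"delta_pos": [0.1,0,0],"hand": -1},
    {"turn": [0,0,0.011],"delta_pos": [0.1,0,0],"hand": -1},
    {"turn": [0,0,0.011],"delta_pos": [0.1,0,0],"hand": -1},
  ],
)

```text
time_s: 9.5
tool_pos: [454.5, 44.1, 64.5]
tcp_rot: [0.0, 0.9, 0.436, 0.0]
contact_force: [-0.2, -0.6, 1.3]
width: 0.3
finger_force: 0.5
```

```bash
python3 st.py
python3 - <<'E'
from h import *
c,P=cloud("wrist"); save(c,"w3.png")
E
```

```text
9.5 [454.5  44.1  64.5] F [-0.2 -0.6  1.3] yaw 51.7 r 90.7 ang 143.6 j6 0.52 tilt [ 0.001 -0.    -1.   ]
```

View pics/w3.png

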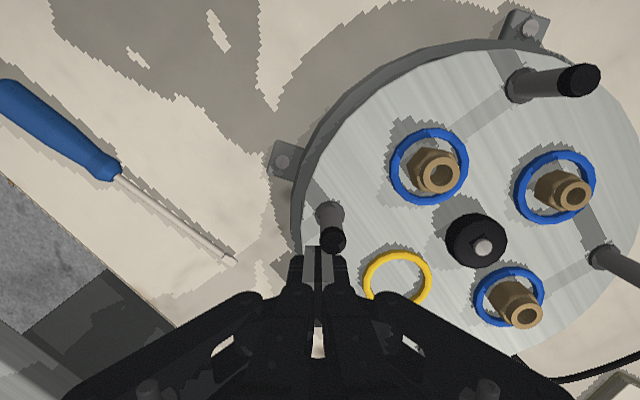

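Call:
jog_arm(
  moves=[
    {"turn": [0,0,0.011],"delta_pos": [0.1,0,0],"hand": -1},
    {"turn": [0,0,0.011],"delta_pos": [0.1,0,0],"hand": -1},
    {"turn": [0,0,0.011],"delta_pos": [0.1,0,0],"hand": -1},
  ],
)

```text
time_s: 9.85
tool_pos: [455.1, 45.7, 64.2]
tcp_rot: [0.0, 0.907, 0.422, -0.002]
contact_force: [-7.0, -7.2, 5.8]
width: -0.1
finger_force: 5.4
```

Call:
jog_arm(
  moves=[
    {"turn": [0,0,0],"delta_pos": [0,0,0],"hand": -1},
  ],
)

```text
time_s: 9.95
tool_pos: [455.1, 45.6, 64.2]
tcp_rot: [0.0, 0.907, 0.422, -0.002]
contact_force: [-5.3, -6.5, 5.8]
width: 0.3
finger_force: 4.4
```

Call:
jog_arm(
  moves=[
    {"turn": [0,0,0],"delta_pos": [-0.6,0,0],"hand": -1},
    {"turn": [0,0,0],"delta_pos": [-0.4,0,-1],"hand": -1},
    {"turn": [0,0,0],"delta_pos": [0,0,-4],"hand": -1},
    {"turn": [0,0,0],"delta_pos": [-2,0,-4],"hand": -1},
    {"turn": [0,0,0],"delta_pos": [-4,0,-4],"hand": -1},
    {"turn": [0,0,0],"delta_pos": [-4,0,0],"hand": 0.5},
    {"turn": [0,0,0],"delta_pos": [0,0,0],"hand": 0.5},
    {"turn": [0,0,0],"delta_pos": [0,0,0],"hand": 0.5},
  ],
)

```text
time_s: 10.75
tool_pos: [388.1, -34.4, 190.3]
tcp_rot: [0.0, 0.907, 0.421, 0.001]
contact_force: [0.4, -0.7, 0.0]
width: 43.1
finger_force: 0.0
```

```bash
python3 st.py
python3 - <<'E'
from h import *
c,P=cloud("wrist"); save(c,"w4.png"); np.savez("w4.npz",c=c,P=P)
for lo,hi in [(72,88),(50,70)]:
  m=(P[...,2]>lo)&(P[...,2]<hi)
  n,l,st,_=cv2.connectedComponentsWithStats(m.astype(np.uint8))
  for i in range(1,n):
    q=np.nanmedian(P[l==i],0)
    if st[i,4]>60 and np.hypot(q[0]-527,q[1]+9.7)<110: print(lo,st[i],q.round(1),np.nanpercentile(P[l==i][:,2],90).round(1),np.degrees(np.arctan2(q[1]+9.7,q[0]-527.5)))
h=cv2.cvtColor(c,cv2.COLOR_RGB2HSV); m=(h[...,0]>20)&(h[...,0]<32)&(h[...,1]>150)&(h[...,2]>120)
q=P[m]; q=q[(abs(q[:,2]-44)<6)]; print("nest",len(q),cv2.fitEllipse(q[:,:2].astype(np.float32)) if len(q)>5 else 0)
E
```

```text
10.75 [388.1 -34.4 190.3] F [ 0.4 -0.7  0. ] yaw 49.8 r 141.6 ang 190.1 j6 0.32 tilt [ 0.002 -0.    -1.   ]
72 [318  38  17  20 250] [472.3  54.3  79.4] 80.4 130.7932370408071
72 [529  71  22  18 295] [586.3 -71.6  79.4] 80.5 -46.49456947187984
72 [402 163  16  16 189] [466.3 -65.5  79.2] 80.2 -137.6438097745754
50 [376   0  31  30 601] [529.2  41.5  58.8] 61.4 88.10540065241791
50 [465  11  27  30 500] [579.7 -10.9  56.1] 58.4 -1.3703091990912755
50 [ 405   47   37   41 1143] [529.3  -8.4  53.7] 55.6 34.60486585050803
50 [511  73  22  16 218] [583.6 -69.6  60.9] 68.1 -46.8743970341694
50 [440 104  29  27 536] [526.4 -59.   58.7] 61.1 -91.31455175184848
50 [332 121  20  21 307] [442.6  -4.4  55.5] 56.5 176.41160966850427
50 [396 159  14  14  90] [465.3 -61.7  60.5] 68.0 -140.12818387992266
nest 650 ((478.2343444824219, -6.716914176940918), (38.620262145996094, 39.05514907836914), 50.897647857666016)
```

View pics/w4.png

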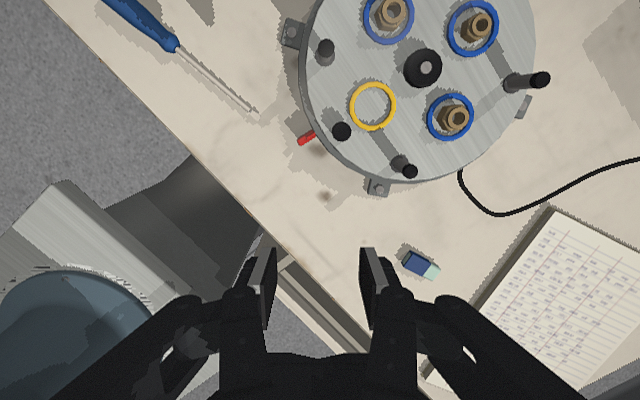

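```bash
python3 -c "
from plan import *
plan([385,304,170],np.radians(49.8+3.6),9,0.5)"
```

```text
[{"turn": [0, 0, 0.104], "delta_pos": [2.85, -2.45, 0.22], "hand": 0.5}, {"turn": [0, 0, 0.104], "delta_pos": [2.58, -2.73, 0.22], "hand": 0.5}, {"turn": [0, 0, 0.104], "delta_pos": [2.28, -2.98, 0.22], "hand": 0.5}, {"turn": [0, 0, 0.104], "delta_pos": [1.96, -3.2, 0.22], "hand": 0.5}, {"turn": [0, 0, 0.104], "delta_pos": [1.62, -3.39, 0.22], "hand": 0.5}, {"turn": [0, 0, 0.104], "delta_pos": [1.26, -3.54, 0.22], "hand": 0.5}, {"turn": [0, 0, 0.104], "delta_pos": [0.89, -3.65, 0.22], "hand": 0.5}, {"turn": [0, 0, 0.104], "delta_pos": [0.51, -3.72, 0.22], "hand": 0.5}, {"turn": [0, 0, 0.104], "delta_pos": [0.12, -3.75, 0.22], "hand": 0.5}]
```

Call:
jog_arm(
  moves=[
    {"turn": [0,0,0.104],"delta_pos": [2.85,-2.45,0.2],"hand": 0.5},
    {"turn": [0,0,0.104],"delta_pos": [2.58,-2.73,0.2],"hand": 0.5},
    {"turn": [0,0,0.104],"delta_pos": [2.28,-2.98,0.2],"hand": 0.5},
    {"turn": [0,0,0.104],"delta_pos": [1.96,-3.2,0.2],"hand": 0.5},
    {"turn": [0,0,0.104],"delta_pos": [1.62,-3.39,0.2],"hand": 0.5},
    {"turn": [0,0,0.104],"delta_pos": [1.26,-3.54,0.2],"hand": 0.5},
    {"turn": [0,0,0.104],"delta_pos": [0.89,-3.65,0.2],"hand": 0.5},
    {"turn": [0,0,0.104],"delta_pos": [0.51,-3.72,0.2],"hand": 0.5},
    {"turn": [0,0,0.104],"delta_pos": [0.12,-3.75,0.2],"hand": 0.5},
    {"turn": [0,0,0],"delta_pos": [0,0,0],"hand": 0.5},
  ],
)

```text
time_s: 11.8
tool_pos: [384.0, 308.0, 170.7]
tcp_rot: [-0.0, 1.0, -0.03, -0.001]
contact_force: [0.3, -1.3, -0.6]
width: 64.0
finger_force: 0.0
```

```bash
python3 st.py
python3 - <<'E'
from h import *
c,P=cloud("wrist"); save(c,"w5.png"); np.savez("w5.npz",c=c,P=P)
near=(np.hypot(P[...,0]-459,P[...,1]-304)<35)
for lo,hi in [(20,26),(13,19),(3,30)]:
  q=P[near&(P[...,2]>lo)&(P[...,2]<hi)]; print(lo,len(q),q.mean(0).round(1),np.median(q,0).round(1),cv2.minEnclosingCircle(q[:,:2].astype(np.float32)))
v,u=np.where(near&(P[...,2]>3)); a,b=max(v.min()-15,0),v.max()+15; e,f=u.min()-15,u.max()+15
print(a,b,e,f); cr=c[a:b,e:f]; cv2.imwrite("pics/w5c.png",cv2.resize(cr[:,:,::-1],(560,int(560*cr.shape[0]/cr.shape[1])),interpolation=cv2.INTER_CUBIC))
E
```

```text
11.8 [384.  308.  170.7] F [ 0.3 -1.3 -0.6] yaw -3.4 r 348.6 ang 114.3 j6 2.08 tilt [-0.002  0.    -1.   ]
20 259 [464.  305.6  22.4] [464.3 305.8  22.4] ((463.8482971191406, 305.5552978515625), 10.063064575195312)
13 183 [464.  305.1  16. ] [463.7 304.8  16.1] ((463.84326171875, 305.5575256347656), 13.476188659667969)
3 453 [464.  305.4  19.5] [464.2 305.6  21.6] ((463.84326171875, 305.5575256347656), 13.476188659667969)
75 134 289 343
```

View pics/w5c.png

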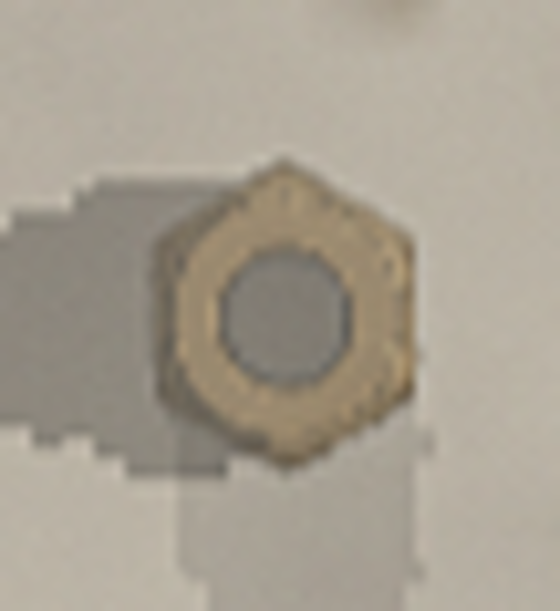

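Call:
jog_arm(
  moves=[
    {"turn": [0,0,0],"delta_pos": [3,-0.22,2],"hand": 0.5},
    {"turn": [0,0,0],"delta_pos": [3,0,2],"hand": 0.5},
    {"turn": [0,0,0],"delta_pos": [1.5,0,3],"hand": 0.5},
    {"turn": [0,0,0],"delta_pos": [0.5,0,3],"hand": 0.5},
    {"turn": [0,0,0],"delta_pos": [0,0,2],"hand": 0.4},
    {"turn": [0,0,0],"delta_pos": [0,0,1],"hand": 0.3},
    {"turn": [0,0,0],"delta_pos": [0,0,0],"hand": 0.3},
    {"turn": [0,0,0],"delta_pos": [0,0,0],"hand": 0.3},
  ],
)

```text
time_s: 12.65
tool_pos: [465.7, 301.0, 42.5]
tcp_rot: [-0.0, 0.999, -0.032, 0.001]
contact_force: [-0.5, -0.7, -0.4]
width: 55.4
finger_force: 0.0
```

```bash
python3 st.py
python3 - <<'E'
from h import *
c,P=cloud("wrist"); save(c,"w6.png")
E
```

```text
12.65 [465.7 301.   42.5] F [-0.5 -0.7 -0.4] yaw -3.7 r 316.8 ang 101.2 j6 2.01 tilt [ 0.001  0.    -1.   ]
```

View pics/w6.png

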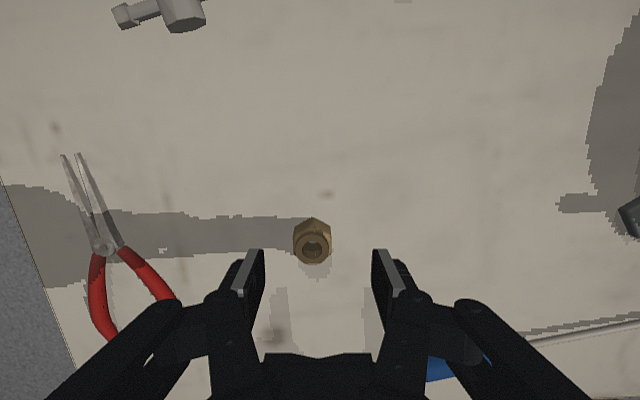

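Call:
jog_arm(
  moves=[
    {"turn": [0,0,0],"delta_pos": [-0.2,-0.4,1.2],"hand": 0.3},
    {"turn": [0,0,0],"delta_pos": [0,0,1.0],"hand": 0.2},
    {"turn": [0,0,0],"delta_pos": [0,0,0.8],"hand": 0.1},
    {"turn": [0,0,0],"delta_pos": [0,0,0.4],"hand": 0},
    {"turn": [0,0,0],"delta_pos": [0,0,0.1],"hand": 0},
    {"turn": [0,0,0],"delta_pos": [0,0,0],"hand": 0},
  ],
)

```text
time_s: 13.3
tool_pos: [463.5, 305.0, 6.5]
tcp_rot: [0.0, 0.999, -0.033, -0.0]
contact_force: [0.4, 0.4, -1.2]
width: 42.5
finger_force: 0.0
```

```bash
python3 st.py
python3 - <<'E'
from h import *
s=env.get_state(); r,p=tcp(s)
c,P=cloud("wrist"); cv2.imwrite("pics/w7.png",cv2.resize(c[200:340,230:410,::-1],None,fx=4,fy=4))
near=(np.hypot(P[...,0]-463,P[...,1]-305)<18)&(P[...,2]>19)&(P[...,2]<26)
v,u=np.where(near); print(len(v), u.min(),u.max(),P[near].mean(0), r.inv().apply(np.median(P[near],0)-p), s['width'])
E
```

```text
13.3 [463.5 305.    6.5] F [ 0.4  0.4 -1.2] yaw -3.7 r 321.1 ang 101.5 j6 2.01 tilt [-0. -0. -1.]
984 297 338 [464.45290198 305.41898654  21.98044528] [  1.16952721  -0.50200917 -15.66787154] 42.4551926930299
```

View pics/w7.png

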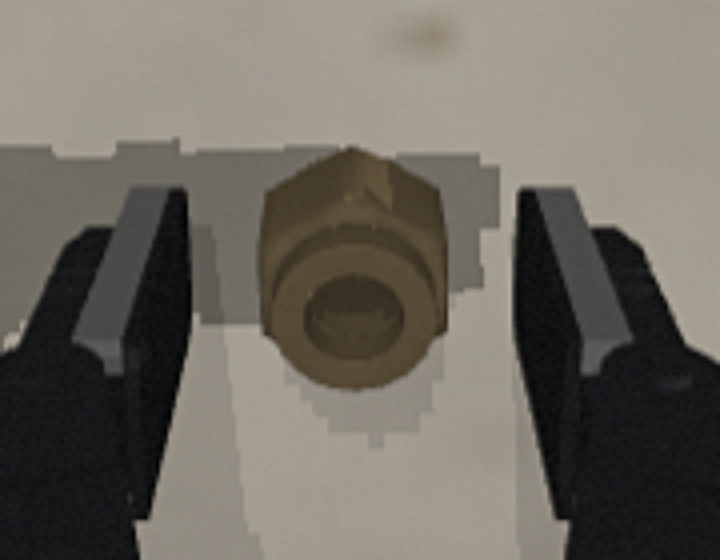

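Call:
jog_arm(
  moves=[
    {"turn": [0,0,0],"delta_pos": [0,0,0],"hand": -0.7},
    {"turn": [0,0,0],"delta_pos": [0,0,0],"hand": -0.7},
    {"turn": [0,0,0],"delta_pos": [0,0,0],"hand": -0.7},
    {"turn": [0,0,0],"delta_pos": [0,0,0],"hand": -0.7},
    {"turn": [0,0,0],"delta_pos": [0,0,0],"hand": -0.7},
    {"turn": [0,0,0],"delta_pos": [0,0,0],"hand": -0.7},
  ],
  force=35,
)

```text
time_s: 13.95
tool_pos: [464.1, 305.2, 7.2]
tcp_rot: [-0.0, 0.999, -0.033, 0.001]
contact_force: [0.2, -0.1, 5.4]
width: 21.9
finger_force: 34.8
```

Call:
jog_arm(
  moves=[
    {"turn": [0,0,0],"delta_pos": [0,0,-1],"hand": -0.7},
    {"turn": [0,0,0],"delta_pos": [0,0,-2],"hand": -0.7},
    {"turn": [0,0,0],"delta_pos": [0,0,-4],"hand": -0.7},
    {"turn": [0,0,0],"delta_pos": [0,0,-4],"hand": -0.7},
    {"turn": [0,0,0],"delta_pos": [0,0,-4],"hand": -0.7},
    {"turn": [0,0,0],"delta_pos": [0,0,-1],"hand": -0.7},
  ],
)

```text
time_s: 14.55
tool_pos: [465.7, 306.0, 172.1]
tcp_rot: [-0.002, 0.999, -0.033, 0.004]
contact_force: [0.8, 0.3, 0.1]
width: 22.1
finger_force: 34.4
```

```bash
python3 st.py; python3 -c "
from plan import *
print(env.get_state()['width'])
plan([405,-7,168],0,10,-0.7)"
```

```text
14.55 [465.7 306.  172.1] F [0.8 0.3 0.1] yaw -3.7 r 321.7 ang 101.1 j6 2.01 tilt [ 0.008  0.003 -1.   ]
22.067641803812126
[{"turn": [0, 0, 0.0], "delta_pos": [-0.4, 3.16, 0.03], "hand": -0.7}, {"turn": [0, 0, 0.0], "delta_pos": [-0.4, 3.16, 0.03], "hand": -0.7}, {"turn": [0, 0, 0.0], "delta_pos": [-0.4, 3.16, 0.03], "hand": -0.7}, {"turn": [0, 0, 0.0], "delta_pos": [-0.4, 3.16, 0.03], "hand": -0.7}, {"turn": [0, 0, 0.0], "delta_pos": [-0.4, 3.16, 0.03], "hand": -0.7}, {"turn": [0, 0, 0.0], "delta_pos": [-0.4, 3.16, 0.03], "hand": -0.7}, {"turn": [0, 0, 0.0], "delta_pos": [-0.4, 3.16, 0.03], "hand": -0.7}, {"turn": [0, 0, 0.0], "delta_pos": [-0.4, 3.16, 0.03], "hand": -0.7}, {"turn": [0, 0, 0.0], "delta_pos": [-0.4, 3.16, 0.03], "hand": -0.7}, {"turn": [0, 0, 0.0], "delta_pos": [-0.4, 3.16, 0.03], "hand": -0.7}]
```

Call:
jog_arm(
  moves=[
    {"turn": [0,0,0],"delta_pos": [-0.4,3.16,0],"hand": -0.7},
    {"turn": [0,0,0],"delta_pos": [-0.4,3.16,0],"hand": -0.7},
    {"turn": [0,0,0],"delta_pos": [-0.4,3.16,0],"hand": -0.7},
    {"turn": [0,0,0],"delta_pos": [-0.4,3.16,0],"hand": -0.7},
    {"turn": [0,0,0],"delta_pos": [-0.4,3.16,0],"hand": -0.7},
    {"turn": [0,0,0],"delta_pos": [-0.4,3.16,0],"hand": -0.7},
    {"turn": [0,0,0],"delta_pos": [-0.4,3.16,0],"hand": -0.7},
    {"turn": [0,0,0],"delta_pos": [-0.4,3.16,0],"hand": -0.7},
    {"turn": [0,0,0],"delta_pos": [-0.4,3.16,0],"hand": -0.7},
    {"turn": [0,0,0],"delta_pos": [-0.4,3.16,0],"hand": -0.7},
  ],
)

```text
time_s: 15.55
tool_pos: [401.7, -8.6, 165.7]
tcp_rot: [-0.0, 0.999, -0.033, -0.001]
contact_force: [0.5, -0.2, -0.5]
width: 22.6
finger_force: 34.4
```

Call:
jog_arm(
  moves=[
    {"turn": [0,0,0],"delta_pos": [0,0,0],"hand": -0.7},
    {"turn": [0,0,0],"delta_pos": [0,0,0],"hand": -0.7},
    {"turn": [0,0,0],"delta_pos": [0,0,0],"hand": -0.7},
  ],
)

```text
time_s: 15.85
tool_pos: [402.6, -7.0, 166.1]
tcp_rot: [-0.0, 0.999, -0.032, -0.001]
contact_force: [0.4, 0.2, -0.6]
width: 22.3
finger_force: 34.5
```

```bash
python3 st.py
cat > nest.py <<'E'
from h import *
s=env.get_state(); r,p=tcp(s); T=lambda q: r.inv().apply(q-p).round(1)
c,P=cloud("wrist"); save(c,"w8.png")
h=cv2.cvtColor(c,cv2.COLOR_RGB2HSV); m=(h[...,0]>20)&(h[...,0]<32)&(h[...,1]>150)&(h[...,2]>120)
m&=(np.hypot(P[...,0]-478,P[...,1]+7)<40)&(abs(P[...,2]-43)<6)
q=P[m]; e=cv2.fitEllipse(q[:,:2].astype(np.float32)); print("nest",len(q),e,q[:,:2].min(0),q[:,:2].max(0),"tool",T(np.array([*e[0],40])))
k=P[(np.hypot(P[...,0]-442,P[...,1]+4)<12)&(P[...,2]>52)&(P[...,2]<68)]; print("pin",len(k),np.median(k,0) if len(k) else 0)
t=(P-p)@r.as_matrix(); g=(np.hypot(t[...,0],t[...,1])<15)&(t[...,2]<-12)&(t[...,2]>-20)&(h[...,1]>60)&(abs(t[...,1])<11)
k=t[g]; print("held nut",len(k),np.median(k,0) if len(k) else 0, cv2.minEnclosingCircle(k[:,:2].astype(np.float32)) if len(k) else 0)
E
python3 nest.py
```

```text
15.85 [402.6  -7.  166.1] F [ 0.4  0.2 -0.6] yaw -3.7 r 124.9 ang 178.8 j6 1.33 tilt [-0.001  0.001 -1.   ]
nest 394 ((478.82470703125, -7.857119560241699), (37.16872787475586, 40.26096725463867), 78.17301177978516) [457.24309309 -28.27095907] [499.33266642  11.19294081] tool [ 76.2  -4.  126. ]
pin 344 [443.09311963  -5.13832203  55.39957488]
held nut 973 [  0.54737429  -0.50039655 -14.93214054] ((1.1883032321929932, 0.7581016421318054), 12.226378440856934)
```

Call:
jog_arm(
  moves=[
    {"turn": [0,0,0],"delta_pos": [2.5,-0.2,1],"hand": -0.7},
    {"turn": [0,0,0],"delta_pos": [2.5,-0.2,2],"hand": -0.7},
    {"turn": [0,0,0],"delta_pos": [1.5,0,2],"hand": -0.7},
    {"turn": [0,0,0],"delta_pos": [1,0,2],"hand": -0.7},
    {"turn": [0,0,0],"delta_pos": [0,0,1.5],"hand": -0.7},
    {"turn": [0,0,0],"delta_pos": [0,0,0],"hand": -0.7},
    {"turn": [0,0,0],"delta_pos": [0,0,0],"hand": -0.7},
    {"turn": [0,0,0],"delta_pos": [0,0,0],"hand": -0.7},
  ],
)

```text
time_s: 16.7
tool_pos: [478.7, -8.4, 82.7]
tcp_rot: [0.0, 0.999, -0.032, 0.001]
contact_force: [0.6, -0.0, 0.5]
width: 22.4
finger_force: 34.5
```

```bash
python3 st.py;python3 nest.py
```

```text
16.7 [478.7  -8.4  82.7] F [ 0.6 -0.   0.5] yaw -3.7 r 48.8 ang 178.4 j6 1.38 tilt [ 0.002 -0.    -1.   ]
nest 806 ((479.52374267578125, -7.0654096603393555), (37.74234390258789, 38.73511505126953), 177.3544158935547) [469.95659477 -28.35929829] [500.26044086  14.4330297 ] tool [ 0.7 -1.3 42.7]
pin 108 [437.49940501  -4.44663139  55.33262886]
held nut 966 [  0.73467238  -0.49947362 -14.95077824] ((1.0792572498321533, 1.7139614820480347), 12.902021408081055)
```

Call:
jog_arm(
  moves=[
    {"turn": [0,0,0],"delta_pos": [-0.06,-0.13,1],"hand": -0.7},
    {"turn": [0,0,0],"delta_pos": [0,0,1],"hand": -0.7},
    {"turn": [0,0,0],"delta_pos": [0,0,0.6],"hand": -0.7},
    {"turn": [0,0,0],"delta_pos": [0,0,0.3],"hand": -0.7},
    {"turn": [0,0,0],"delta_pos": [0,0,0],"hand": -0.7},
    {"turn": [0,0,0],"delta_pos": [0,0,0],"hand": -0.7},
  ],
)

```text
time_s: 17.35
tool_pos: [477.7, -7.3, 52.7]
tcp_rot: [0.0, 0.999, -0.033, 0.0]
contact_force: [-0.2, 0.1, -0.4]
width: 22.2
finger_force: 34.5
```

Nut underside about 45.5, just above the rim; go down slowly.

Call:
jog_arm(
  moves=[
    {"turn": [0,0,0],"delta_pos": [0,0,0.15],"hand": -0.7},
    {"turn": [0,0,0],"delta_pos": [0,0,0.15],"hand": -0.7},
    {"turn": [0,0,0],"delta_pos": [0,0,0.1],"hand": -0.7},
    {"turn": [0,0,0],"delta_pos": [0,0,0],"hand": -0.7},
  ],
)

```text
time_s: 17.75
tool_pos: [477.5, -7.2, 48.5]
tcp_rot: [-0.0, 0.999, -0.033, -0.0]
contact_force: [0.8, 0.0, 0.1]
width: 21.9
finger_force: 34.5
```

Call:
jog_arm(
  moves=[
    {"turn": [0,0,0],"delta_pos": [0,0,0.05],"hand": -0.7},
    {"turn": [0,0,0],"delta_pos": [0,0,0.05],"hand": -0.7},
    {"turn": [0,0,0],"delta_pos": [0,0,0.03],"hand": -0.7},
    {"turn": [0,0,0],"delta_pos": [0,0,0],"hand": -0.7},
  ],
)

```text
time_s: 18.15
tool_pos: [477.5, -7.3, 47.3]
tcp_rot: [-0.0, 0.999, -0.033, -0.0]
contact_force: [-0.1, -0.8, -0.4]
width: 22.2
finger_force: 34.5
```

Call:
jog_arm(
  moves=[
    {"turn": [0,0,0],"delta_pos": [0,0,0.05],"hand": -0.7},
    {"turn": [0,0,0],"delta_pos": [0,0,0.03],"hand": -0.7},
    {"turn": [0,0,0],"delta_pos": [0,0,0],"hand": -0.7},
  ],
)

```text
time_s: 18.45
tool_pos: [477.6, -7.3, 47.2]
tcp_rot: [-0.0, 0.999, -0.033, -0.0]
contact_force: [-2.4, 1.0, 7.1]
width: 22.3
finger_force: 35.2
```

Call:
jog_arm(
  moves=[
    {"turn": [0,0,0],"delta_pos": [0,0,-0.05],"hand": -0.7},
    {"turn": [0,0,0],"delta_pos": [0,0,0],"hand": -0.3},
    {"turn": [0,0,0],"delta_pos": [0,0,0],"hand": -0.15},
    {"turn": [0,0,0],"delta_pos": [0,0,0],"hand": -0.05},
    {"turn": [0,0,0],"delta_pos": [0,0,0],"hand": -0.05},
    {"turn": [0,0,0],"delta_pos": [0,0,0],"hand": -0.05},
  ],
)

```text
time_s: 19.05
tool_pos: [477.5, -7.3, 47.0]
tcp_rot: [-0.0, 0.999, -0.033, -0.0]
contact_force: [0.1, -0.5, 0.1]
width: 40.8
finger_force: 0.0
```

```bash
python3 nest.py | tail -1
```

```text
held nut 971 [  1.0892788   -0.50165157 -15.16576723] ((0.033352624624967575, -0.8949878215789795), 10.76194953918457)
```

Nut free and central. Rise straight up, back away and check.

Call:
jog_arm(
  moves=[
    {"turn": [0,0,0],"delta_pos": [0,0,-1],"hand": -0.05},
    {"turn": [0,0,0],"delta_pos": [0,0,-2],"hand": -0.05},
    {"turn": [0,0,0],"delta_pos": [0,0,-4],"hand": -0.05},
    {"turn": [0,0,0],"delta_pos": [0,0,-4],"hand": -0.05},
    {"turn": [0,0,0],"delta_pos": [-4,0,-1],"hand": -0.05},
    {"turn": [0,0,0],"delta_pos": [-4,0,0],"hand": -0.05},
    {"turn": [0,0,0],"delta_pos": [0,0,0],"hand": -0.05},
    {"turn": [0,0,0],"delta_pos": [0,0,0],"hand": -0.05},
    {"turn": [0,0,0],"delta_pos": [0,0,0],"hand": -0.05},
  ],
)

```text
time_s: 20.0
tool_pos: [398.7, -2.3, 167.9]
tcp_rot: [0.0, 0.999, -0.033, 0.001]
contact_force: [0.5, 0.2, -0.4]
width: 40.5
finger_force: 0.0
```

```bash
python3 st.py; python3 nest.py
python3 - <<'E'
from h import *
c,P=cloud("wrist")
near=np.hypot(P[...,0]-478,P[...,1]+7)<16
for lo,hi in [(53,60),(60,67)]:
  q=P[near&(P[...,2]>lo)&(P[...,2]<hi)]; print(lo,len(q),np.median(q,0).round(1),cv2.minEnclosingCircle(q[:,:2].astype(np.float32)))
A=np.c_[q[:,:2]-q[:,:2].mean(0),np.ones(len(q))]; print("top slope",np.linalg.lstsq(A,q[:,2],rcond=None)[0].round(3))
E
```

```text
20.0 [398.7  -2.3 167.9] F [ 0.5  0.2 -0.4] yaw -3.7 r 129.0 ang 176.7 j6 1.34 tilt [ 0.002 -0.    -1.   ]
nest 428 ((478.5218200683594, -7.054544925689697), (38.588016510009766, 39.70730209350586), 49.22581481933594) [457.4339688  -28.36242982] [499.46067264  10.48824887] tool [ 79.8  -0.5 128. ]
pin 340 [443.13331191  -5.13837533  55.40586509]
held nut 0 0 0
53 257 [478.1  -6.3  56.1] ((478.0247802734375, -6.310600757598877), 13.33141040802002)
60 356 [478.   -6.7  62.4] ((477.8345642089844, -6.588087558746338), 10.102659225463867)
top slope [2.0000e-03 6.0000e-03 6.2408e+01]
```

Nut is upright, level, top at 62.4 mm, within about 1 mm of the nest centre; the pin is still down.

```bash
python3 -c "
from cell import env
print(env.finish_job())"
```

```text
the job is handed in; nothing more can be done
None
```

The carousel is locked with its index pin dropped, and the brass nut stands upright in the yellow nest, about 1 mm off centre by the wrist camera. The arm is clear of everything, the highest force seen while pushing was about 12 N, and the job was handed in at 20 s of the 61 s allowed; no verdict was returned.

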